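Rack the piping-tip jar and unscrew its tight lid

ROBOT

A 6-joint arm with a two-finger parallel gripper is mounted at the origin on a cart in front of the work surface, level with it; the furniture and walls round the work are solid. World frame = base frame: x ahead of the robot, y to its left, z up, the work surface at z = 0. Lengths are in mm, angles in rad, forces in N, time in s.
With the tool pointing down it reaches from about 300 to 775 mm from the base axis. Payload 14.6 kg.
Tool frame: the origin (TCP) lies at the very end of the fingers, on their centre line; the grasp point (between the pads) lies 19 mm behind it; z points along the fingers, y is the line along which they close (so a half turn about z gives the same grasp; the last joint's range is limited). The gripper opens to 94 mm and grips with 3 to 60 N. Pads are 16 mm wide; open, the fingers measure 119 mm over their backs; the gripper's body (75 mm by 177 mm) begins 78 mm behind the grasp point.
Start: joints at [1.044, 0.3, 1.521, -0, 1.321, -0.067], TCP at [244.069, 492.869, 205.446] pointing down, gripper open.
Joint ranges: [-3.03, 3.03], [-0.79, 2.21], [0.23, 2.52], [-1.04, 4.18], [0, 3.07], [-2.55, 2.55]. Speed limits (rad/s): [2.22, 2.22, 2.57, 3.14, 3.14, 3.14].

INTERFACE

Orientations are given as [roll, pitch, yaw] about the fixed x, y, z axes, in that order (R = Rz(yaw) Ry(pitch) Rx(roll)).
In Python, from cell import manip, optics gives the robot as it stands.
- The arm moves only by the shell command python3 -m crank 'ROWS' [FORCE]. ROWS is JSON, a list of rows, each a list of 7 numbers: the opening in per cent of the stroke, from 0 (shut) to 100 (fully open), then the shift along the tool's x, y, z in mm, then the turn, a rotation vector about the tool's x, y, z in rad. A call has 1 to 10 rows; each row is the pose to reach, as a shift and turn from the pose commanded when the call began, along the tool's axes at that moment; what a row does not reach only later rows make up. A row lasts 1/10 s, in which the tool goes at most 50 mm and 8.59 degrees, less where a joint would pass 70% of its speed; a pose out of reach is approached as far as the arm can. A call with a gripper value outside its range is refused whole. The fingers move at their own pace and stop on an object; FORCE is the grip in N (left out, the last holds). Time passes only in rows, so rows that repeat a pose let the fingers close. It gives the time, the measured TCP pose, the force, the opening and the grip force at its end, in the units of the state.
- manip.read_state(): the state, without advancing time (a new reading comes with each control period).
- optics.camera(name): name is "scene" or "top" or "wrist"; returns (picture, depth): 400x640x3 uint8, red, green, blue; 400x640 float32, mm along the optical axis (not along the pixel's ray), 0 where there is no reading.
- optics.calibration(name): a dict with "camera_matrix" (3x3 intrinsics, pixels), "R" (3x3) and "t" (3): a world point X has camera coordinates R X + t. Camera axes: x right, y down, z forward; pixel columns grow to the right and rows downward; lengths in mm; the calibration is good to about 2 mm. The wrist camera is an equidistant fisheye: a pixel r from the principal point sees the ray r / f radians off the axis. A picture is of the moment at which its call begins: read the wrist's pose just before it. calibration takes no time and is no camera call; for the wrist camera it gives the pose at the moment of the call.
- manip.sign_off(): hands the job in; it is judged then, once.
The state is a dict: "clock": time; "joints": joint angles; "qd": joint speeds; "effort": joint torques, N m; "eef_pos": TCP position; "eef_rot": TCP orientation; "wrist_force": force on the tool from outside, world axes, zero at the start; "moment": the same for the moment, N m; "finger_gap": finger opening in mm; "finger_force": force on a finger pad.
Only numpy, scipy, OpenCV 4.12 (cv2) and the standard library are available. Lean on these libraries where they do the work, as an engineer would, in place of code of your own. Each camera call takes 0.05 s, during which the arm holds its last target. There are 200 camera calls.

TASK

Put the tall square jar of piping tips back into its own slot in the jar rack, the one its square base fits, fully home and upright; the slot keeps it from turning while you open it. Then unscrew its tight lid there (anticlockwise, until the thread lets go, without pulling the jar up) and finish holding the lid level in the gripper straight above the mouth, its lower edge about two centimetres above the glass rim, ready to go straight back on: do not put it down or let go. Leave the other jars and the ribbon, marker and nozzles on the bench where they are.

Things in the scene. Friction and masses are not known exactly. Their poses are not given: they have to be found in the camera images.
- tall_jar: The jar to rack and open: clear glass, steel piping tips inside, 0.28 to 0.44 kg, standing on the table. Square body 56 x 56 mm, 60 mm high, sides along its x and y; above it a round neck. 93 mm high with the lid. Origin: centre of its underside, z up. Grip two opposite flats from above, past the narrower lid, 42 to 50 mm above the base, so that the fingers stay over the rack block.
- lid: The tall jar's lid: plain ribbed aluminium twist cap, 52 mm across, 22 mm high. Origin: centre of its open lower edge, z up. Screwed tight, its origin is 71 mm above the jar's underside, its x axis along the jar's x; 8 mm of bare neck (38 mm across) lies between its lower edge and the jar's square shoulder, so fingertips may reach at most 5 mm below its edge.
- jar_thread (a point): Point on the jar's axis 75 mm above its underside, in the thread (44 mm across). Three lugs in the lid ride under three short ramps: it opens anticlockwise seen from above, about 0.3 N m to break loose, fading; it rises 2.5 mm and the lugs are free after 50 degrees. From 50 to 92 degrees it lifts straight off; 65 to 75 is best. Clockwise meets a stop. An unbraced jar turns along.
- jar_rim (a point): Centre of the glass rim (the mouth), 89 mm above the jar's underside. A springy rubber seal lies on it, up to 93 mm above the underside once the lid is off.
- slot_tall_floor (a point): Centre of the floor of the tall jar's own slot, 10 mm above the table; x across the rack, y along the row of blocks, z up. The pocket is 58.5 mm square (2.5 mm play), 20 mm deep with a 3 mm lead-in; its block's top is 30 mm above the table. Home, the jar's underside is on this floor. It goes in in any of four quarter turns.
- slot_small: Beech block 92 x 92 x 28 mm with a 44.5 mm square pocket for the small jar, empty; the tall jar does not go in. Origin: centre of its underside, 2 mm above the table.
- slot_tall: Beech block 92 x 92 x 28 mm with the 58.5 mm square pocket of the tall jar, empty. Origin: centre of its underside, 2 mm above the table.
- slot_wide: Beech block 92 x 92 x 28 mm with a 66.5 mm square pocket in which the wide jar stands. Origin: centre of its underside, 2 mm above the table.
- jar_rack: Fixed shallow aluminium tray, 104 mm (x) by 298 mm (y), lip 12 mm high; the three blocks stand on it in a row along its y axis, 94 mm apart, in any order. Origin: centre of its underside.
- wide_jar: Wide squat square glass jar, 64 x 64 mm, 52 mm high with its aluminium lid (58 mm across), standing in its slot, so its top is 62 mm above the table. Leave it alone. Origin: centre of its underside.
- small_jar: Small square glass jar, 42 x 42 mm, 58 mm high with its aluminium lid (39 mm across), standing on the table left of the rack. Leave it alone. Origin: centre of its underside.
- ribbon_spool: Ribbon spool lying flat, 69 mm across, 15 mm high, at the front left of the table. Leave it alone.
- marker: Marker pen lying flat at the front of the table, 135 mm long, 17 mm thick. Leave it alone.
- nozzle_0: Steel piping nozzle standing on its wide end at the front of the table, 27 mm across, 34 mm high. Leave it alone.
- nozzle_1: Second steel piping nozzle, 24 mm across, 34 mm high, standing beside it. Leave it alone.
Mind the look-alikes: they are no part of the job. Leave any green look-alike of the lid alone.

How it is judged:
By the outcome, as a careful person would: the job done as asked, in the order asked, and still so for the second after the job is handed in, while the arm keeps its last pose, push and grip.
It also fails if it takes over 48 s, if anything falls off the work surface, if the arm or the gripper's body presses on something with over 40 N, if the wrist force passes 120 N, or if a joint passes its speed limit or range.

## Working session

There is one attempt and no reset: what is moved stays moved. The work goes in short steps, Python scripts to look and compute and a shell command to move; the robot and the scene stay as the last step left them, time stands still between calls to the robot, and variables do not carry over. Pictures are saved under pics/ and viewed, at most 10 in all, crops included, and the job is handed in when it is done.

```bash
ls; mkdir -p pics; cat > h.py <<'E'
import numpy as np, cv2
from cell import manip, optics
from scipy.spatial.transform import Rotation as Ro
def snap(n,save=None):
    c=optics.calibration(n); im,d=optics.camera(n)
    if save: cv2.imwrite('pics/'+save,im[:,:,::-1])
    np.savez('/tmp/%s.npz'%n,im=im,d=d,K=c['camera_matrix'],R=c['R'],t=c['t'])
    return im,d,c
def load(n):
    z=np.load('/tmp/%s.npz'%n); return z['im'],z['d'],z
def cloud(d,c,n):
    K=np.array(c['camera_matrix']);R=np.array(c['R']);t=np.array(c['t'])
    v,u=np.mgrid[:d.shape[0],:d.shape[1]]
    x=(u-K[0,2])/K[0,0]; y=(v-K[1,2])/K[1,1]
    if n=='wrist':
        r=np.hypot(x,y); s=np.where(r>1e-6,np.tan(np.minimum(r,1.5))/np.maximum(r,1e-6),1); x=x*s;y=y*s
    P=np.stack([x*d,y*d,d],-1)
    P=(P-t)@R; P[d<=0]=np.nan
    return P
E
python3 - <<'E'
from h import *
snap('top','top0.png'); snap('scene','scene0.png')
s=manip.read_state(); print(s)
E
```

```text
pics
{'clock': 0.1, 'joints': array([ 1.04436816e+00,  3.00428422e-01,  1.52154797e+00,  1.90814126e-05,
        1.32070509e+00, -6.66260717e-02]), 'qd': array([ 0.00207428, -0.00016144, -0.00405117, -0.00137398,  0.00027156,
        0.00022516]), 'effort': array([ 1.55575359e-03, -5.32641399e+01, -3.53286195e+01,  7.09296344e-02,
        2.35026958e-02, -3.26319264e-05]), 'eef_pos': array([243.95921784, 492.65546708, 204.92374973]), 'eef_rot': array([-3.14050747e+00, -9.09321438e-05,  2.68178578e+00]), 'wrist_force': array([0.26934019, 0.24419516, 0.11766569]), 'moment': array([-0.03466195, -0.03618418, -0.02012183]), 'finger_force': 0.0, 'finger_gap': 94.23233987041405}
```

View pics/top0.png

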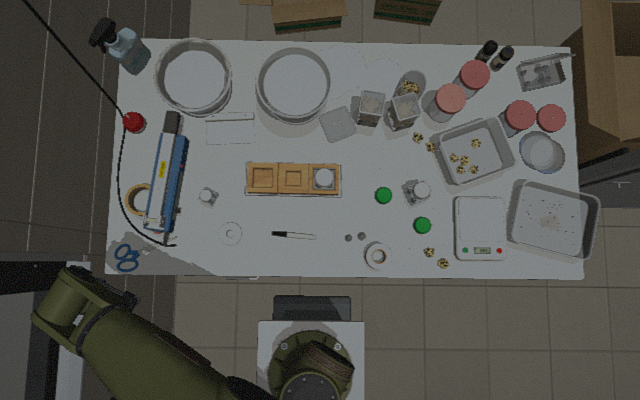

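View pics/scene0.png

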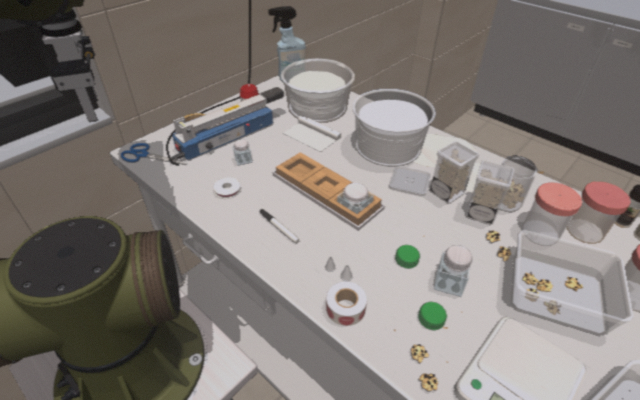

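The top view shows the wide jar in the rack's right block (323,178). The left pocket (262,178) looks larger than the middle one (293,178). The jar at (418,191) is the tall one, the small one is at (208,197), and the green lids at (384,195) and (422,225) are look-alikes. I'll measure these and check them in a crop.

```bash
python3 - <<'E'
from h import *
im,d,c=load('top'); P=cloud(d,c,'top')
print(c['K'],np.round(c['R'],3),c['t'])
for n,(u,v) in dict(tall=(420,189),small=(208,195),wide=(323,177),p1=(262,178),p2=(293,178)).items(): print(n,np.round(P[v,u],1))
m=(P[:,:,2]>15)
def reg(x0,x1,y0,y1,z0,z1):
    Q=P[(P[...,0]>x0)&(P[...,0]<x1)&(P[...,1]>y0)&(P[...,1]<y1)&(P[...,2]>z0)&(P[...,2]<z1)]; return Q
t=P[189,420]
Q=reg(t[0]-70,t[0]+70,t[1]-70,t[1]+70,85,100); print('lidtop',len(Q),Q.mean(0).round(1),np.ptp(Q,0).round(1))
Q=reg(t[0]-70,t[0]+70,t[1]-70,t[1]+70,30,70); print('body',len(Q),Q.mean(0).round(1),np.ptp(Q,0).round(1))
r=P[178,277]; print(r)
Q=reg(r[0]-90,r[0]+90,r[1]-260,r[1]+160,22,36); print('rack',len(Q),Q.min(0),Q.max(0)); print(cv2.minAreaRect(Q[:,:2].astype(np.float32)))
big=np.hstack([cv2.resize(im[170:215,385:445],(400,300),interpolation=cv2.INTER_CUBIC),cv2.resize(im[155:203,240:304+0],(400,300),interpolation=cv2.INTER_CUBIC)])
cv2.imwrite('pics/crop1.png',big[:,:,::-1])
E
```

```text
Traceback (most recent call last):
  File "h.py", line 12, in cloud
    K=np.array(c['camera_matrix']);R=np.array(c['R']);t=np.array(c['t'])
               ~^^^^^^^^^^^^^^^^^
KeyError: 'camera_matrix is not a file in the archive'
```

```bash
sed -i "s/K=c\['camera_matrix'\],R/camera_matrix=c['camera_matrix'],R/" h.py
python3 - <<'E'
from h import *
for n in('top','scene'):
    z=dict(np.load('/tmp/%s.npz'%n)); z['camera_matrix']=z.pop('K'); np.savez('/tmp/%s.npz'%n,**z)
im,d,c=load('top'); P=cloud(d,c,'top')
for n,(u,v) in dict(tall=(420,189),small=(208,195),wide=(323,177),p1=(262,178),p2=(293,178)).items(): print(n,np.round(P[v,u],1))
def reg(x0,x1,y0,y1,z0,z1):
    return P[(P[...,0]>x0)&(P[...,0]<x1)&(P[...,1]>y0)&(P[...,1]<y1)&(P[...,2]>z0)&(P[...,2]<z1)]
t=P[189,420]
Q=reg(t[0]-70,t[0]+70,t[1]-70,t[1]+70,85,100); print('lidtop',len(Q),Q.mean(0).round(1),np.ptp(Q,0).round(1))
Q=reg(t[0]-70,t[0]+70,t[1]-70,t[1]+70,30,70); print('body',len(Q),Q.mean(0).round(1),np.ptp(Q,0).round(1))
r=P[178,277]; print(r)
Q=reg(r[0]-90,r[0]+90,r[1]-260,r[1]+160,22,36); print('rack',len(Q),Q.min(0),Q.max(0)); print(cv2.minAreaRect(Q[:,:2].astype(np.float32)))
big=np.hstack([cv2.resize(im[170:215,385:445],(400,300),interpolation=cv2.INTER_CUBIC),cv2.resize(im[155:203,240:304+0],(400,300),interpolation=cv2.INTER_CUBIC)])
cv2.imwrite('pics/crop1.png',big[:,:,::-1])
E
```

```text
tall [ 541.2 -314.1   92.7]
small [518.5 311.1  60.4]
wide [578.5 -30.   59. ]
p1 [580.6 157.8  14.2]
p2 [582.3  62.1  12.7]
lidtop 240 [ 539.1 -317.4   91.9] [51.1 51.  14.1]
body 119 [ 531.  -305.1   52.6] [70.7 70.6 38.9]
[579.16296224 110.50676575  26.08961994]
rack 1674 [532.3932861  -76.99053497  22.11839311] [627.56257438 202.704291    35.9872173 ]
((579.967041015625, 62.765098571777344), (279.95855712890625, 93.8962631225586), 89.66334533691406)
```

View pics/crop1.png

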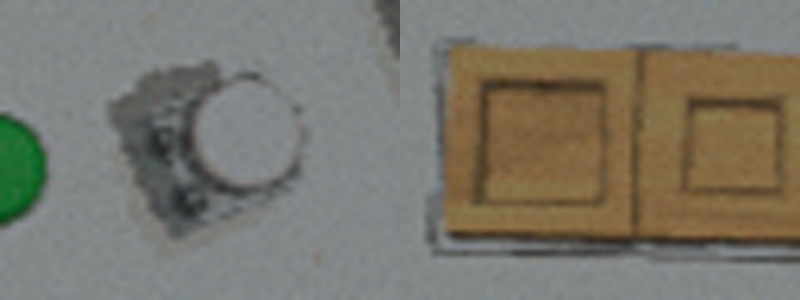

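The crop confirms the clear jar with a plain aluminium lid, at a 27° yaw, with the green look-alike to its left. The left pocket is about 59 mm against about 45 mm for the middle one, so the left block is the slot. I'll go above the jar first.

```bash
cat >> h.py <<'E'
def rel(x,y,z,yawdeg):
    s=manip.read_state(); R=Ro.from_euler('xyz',s['eef_rot']); T=Ro.from_euler('xyz',[np.pi,0,np.radians(yawdeg)])
    sh=R.inv().apply(np.array([x,y,z])-s['eef_pos']); tv=(R.inv()*T).as_rotvec()
    print('shift',sh.round(1),'turn',tv.round(3))
def st():
    s=manip.read_state(); print('t',round(s['clock'],2),'p',s['eef_pos'].round(1),'rot',np.degrees(s['eef_rot']).round(2),'q',s['joints'].round(2),'F',s['wrist_force'].round(1),'M',s['moment'].round(2),'gap',round(s['finger_gap'],1),'ff',round(s['finger_force'],1))
E
python3 -c "
from h import *
rel(540,-316,200,117)"
```

```text
shift [-624.2 -593.3    5.5] turn [-0.001  0.     0.64 ]
```

```bash
python3 -m crank '[[100,-624,-593,5,0,0,0.64],[100,-624,-593,5,0,0,0.64],[100,-624,-593,5,0,0,0.64],[100,-624,-593,5,0,0,0.64],[100,-624,-593,5,0,0,0.64],[100,-624,-593,5,0,0,0.64],[100,-624,-593,5,0,0,0.64],[100,-624,-593,5,0,0,0.64],[100,-624,-593,5,0,0,0.64],[100,-624,-593,5,0,0,0.64]]'; python3 -c "
from h import *
st();rel(540,-316,200,117)"
```

```text
clock: 1.1
eef_pos: [416.1, 21.3, 202.6]
eef_rot: [3.141, 0.0, 2.042]
wrist_force: [1.0, 1.3, -0.4]
finger_gap: 93.7
finger_force: 0.0
t 1.1 p [416.1  21.3 202.6] rot [179.98   0.   116.98] q [-0.04 -0.    1.87  0.    1.27 -0.51] F [ 1.   1.3 -0.4] M [ 0.01  0.01 -0.03] gap 93.7 ff 0.0
shift [-356.8  -42.6    2.6] turn [ 0.  0. -0.]
```

```bash
python3 -m crank '[[100,-50,-6,0,0,0,0],[100,-100,-12,0,0,0,0],[100,-150,-18,1,0,0,0],[100,-200,-24,1,0,0,0],[100,-250,-30,1,0,0,0],[100,-300,-36,2,0,0,0],[100,-340,-41,2,0,0,0],[100,-352,-42,2,0,0,0],[100,-352,-42,2,0,0,0],[100,-352,-42,2,0,0,0]]'; python3 - <<'E'
from h import *
st()
im,d,c=snap('wrist','w1.png')
P=cloud(d,c,'wrist')
def reg(z0,z1,r=75):
    m=(np.hypot(P[...,0]-540,P[...,1]+316)<r)&(P[...,2]>z0)&(P[...,2]<z1); return m
for z in((85,100),(70,85),(40,70)):
    m=reg(*z); Q=P[m]; print(z,len(Q), Q.mean(0).round(1) if len(Q) else '', np.ptp(Q,0).round(1) if len(Q) else '')
E
```

```text
clock: 2.1
eef_pos: [538.1, -308.7, 200.1]
eef_rot: [-3.141, -0.001, 2.042]
wrist_force: [-0.7, 1.2, 0.6]
finger_gap: 94.2
finger_force: 0.0
t 2.1 p [ 538.1 -308.7  200.1] rot [-1.7998e+02 -5.0000e-02  1.1699e+02] q [-0.58  0.46  1.31  0.    1.37 -1.05] F [-0.7  1.2  0.6] M [-0.04  0.02  0.03] gap 94.2 ff 0.0
(85, 100) 2077 [ 539.1 -317.2   92.4] [52.8 52.8 10.2]
(70, 85) 157 [ 530.7 -300.6   77.9] [50.9 40.1 13.8]
(40, 70) 576 [ 532.8 -301.3   56.7] [71.7 71.8 22.4]
```

View pics/w1.png

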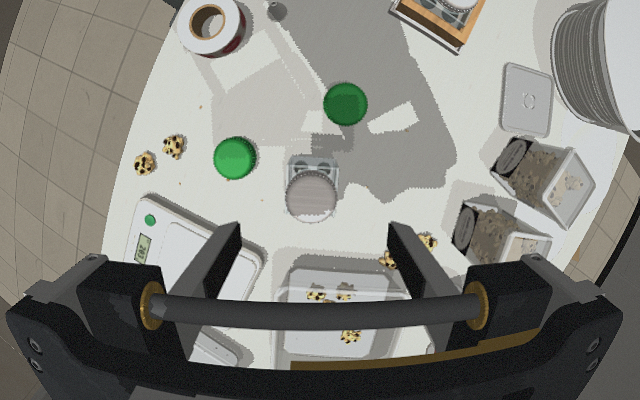

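The wrist view shows the plain lid at (311,193), with the square shoulder and tips just above it, nearly aligned with the image. I'll fit the jar yaw from the shoulder points, aligned to 56 mm.

```bash
python3 - <<'E'
from h import *
im,d,c=load('wrist'); P=cloud(d,c,'wrist')
m=(np.hypot(P[...,0]-539,P[...,1]+317)<60)&(P[...,2]>25)&(P[...,2]<70); Q=P[m]
print(np.histogram(Q[:,2],bins=9))
m=(np.hypot(P[...,0]-539,P[...,1]+317)<45)&(P[...,2]>15); Q=P[m][:,:2]
for a in range(17,38,2):
    R=Ro.from_euler('z',-a,degrees=True).as_matrix()[:2,:2]; q=(Q-[539.1,-317.2])@R.T
    print(a,np.percentile(q,[0.5,1.5,98.5,99.5],axis=0).T.round(1).tolist())
print(cv2.minAreaRect(Q.astype(np.float32)))
cr=cv2.resize(im[145:230,265:360],(760,680)[0:1]+(600,),interpolation=cv2.INTER_CUBIC); cv2.imwrite('pics/w1c.png',cr[:,:,::-1])
E
```

```text
(array([ 45,  37,  52,  46,  40,  30,  49,  61, 378]), array([25.01827701, 29.18301454, 33.34775207, 37.5124896 , 41.67722713,
       45.84196466, 50.00670219, 54.17143972, 58.33617725, 62.50091479]))
17 [[-44.7, -44.3, 26.6, 28.7], [-22.0, -16.0, 38.9, 39.7]]
19 [[-44.6, -44.3, 27.8, 29.7], [-22.2, -16.0, 38.4, 39.1]]
21 [[-44.5, -44.2, 28.8, 30.8], [-22.2, -16.0, 37.8, 38.4]]
23 [[-44.4, -44.1, 30.0, 31.9], [-22.1, -16.0, 37.2, 37.7]]
25 [[-44.2, -44.0, 31.1, 32.9], [-22.2, -16.1, 36.7, 37.0]]
27 [[-44.1, -43.8, 32.2, 33.8], [-22.2, -16.1, 36.4, 36.7]]
29 [[-44.0, -43.6, 33.2, 34.8], [-22.1, -16.2, 36.7, 37.0]]
31 [[-43.8, -43.4, 34.2, 35.7], [-21.9, -16.0, 37.2, 37.7]]
33 [[-43.6, -43.1, 35.1, 36.6], [-21.8, -15.9, 37.8, 38.4]]
35 [[-43.3, -42.8, 36.0, 37.4], [-21.8, -16.0, 38.3, 39.0]]
37 [[-43.0, -42.4, 36.9, 38.2], [-21.7, -15.9, 38.8, 39.6]]
((532.5802612304688, -314.68536376953125), (79.98345947265625, 67.46434020996094), 23.216066360473633)
```

View pics/w1c.png

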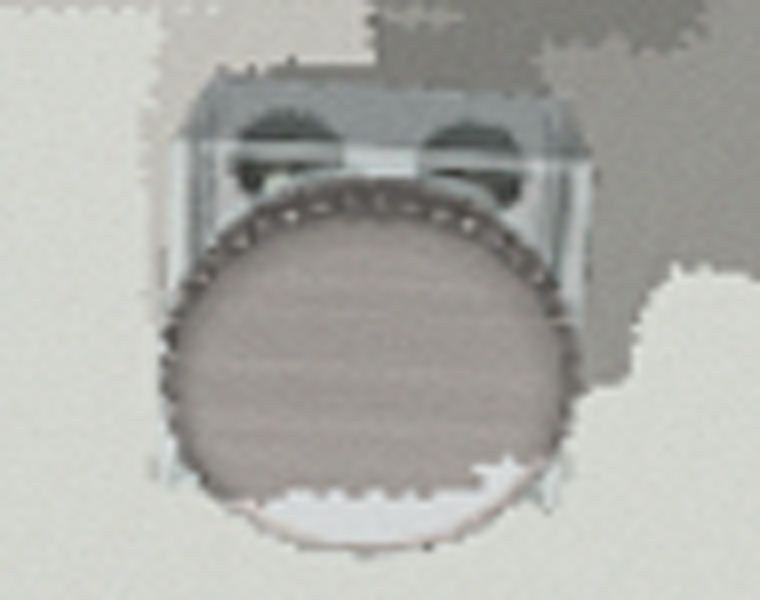

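The crop shows the shoulder edge running from (287.2,165.1) to (338.7,167.4) in full-image pixels. I'll back-project it at z=60.

```bash
cat >> h.py <<'E'
def ray(c,u,v,z,n):
    K=np.array(c['camera_matrix']);R=np.array(c['R']);t=np.array(c['t'])
    x=(u-K[0,2])/K[0,0]; y=(v-K[1,2])/K[1,1]
    r=np.hypot(x,y); D=np.array([x,y,1.])
    if n=='wrist': D=np.array([np.sin(r)*x/r,np.sin(r)*y/r,np.cos(r)])
    D=R.T@D; C=-R.T@t; return C+D*(z-C[2])/D[2]
E
python3 - <<'E'
from h import *
im,d,c=load('wrist')
a=ray(c,287.2,165.1,60,'wrist'); b=ray(c,338.7,167.4,60,'wrist'); print(a,b,np.linalg.norm(a-b),np.degrees(np.arctan2(*(b-a)[[1,0]])))
n=(b-a)/np.linalg.norm(b-a); m=(a+b)/2; p=np.array([n[1],-n[0],0]); 
for s in(1,-1): print(m+s*28*p)
rel(539,-317,120,27+90)
E
```

```text
[ 504.9020277  -304.98912964   60.        ] [ 554.35456749 -282.58693734   60.        ] 54.29007193463157 24.37071073411054
[ 541.18218511 -319.2930856    60.        ]
[ 518.07441008 -268.28298138   60.        ]
shift [-8.1 -3.1 80.5] turn [-0. -0.  0.]
```

```bash
python3 -m crank '[[100,-4,-2,30,0,0,0.02],[100,-8,-3,60,0,0,0.035],[100,-8,-3,80,0,0,0.035],[100,-8,-3,80,0,0,0.035],[100,-8,-3,80,0,0,0.035]]' >/dev/null; python3 -c "
from h import *
st();rel(539.5,-317.5,27,115)"
```

```text
t 2.65 p [ 539.5 -317.2  121.7] rot [1.7998e+02 3.0000e-02 1.1503e+02] q [-0.59  0.54  1.38  0.    1.22 -1.03] F [-0.3  0.4  0.3] M [-0.01  0.02 -0.06] gap 94.1 ff 0.0
shift [-0.2 -0.2 94.7] turn [0.    0.001 0.001]
```

```bash
python3 -m crank '[[100,0,0,25,0,0,0],[100,0,0,50,0,0,0],[100,0,0,75,0,0,0],[100,0,0,90,0,0,0],[100,0,0,94,0,0,0],[100,0,0,94,0,0,0],[80,0,0,94,0,0,0],[60,0,0,94,0,0,0],[45,0,0,94,0,0,0],[45,0,0,94,0,0,0]]' 15; python3 -m crank '[[30,0,0,0,0,0,0],[30,0,0,0,0,0,0],[30,0,0,0,0,0,0]]' 35; python3 -c "
from h import *
st()"
```

```text
clock: 3.65
eef_pos: [539.4, -318.0, 27.0]
eef_rot: [3.141, 0.001, 2.007]
wrist_force: [-0.1, -1.0, 0.6]
finger_gap: 65.6
finger_force: 0.0
clock: 3.95
eef_pos: [539.3, -317.9, 26.7]
eef_rot: [3.141, 0.0, 2.007]
wrist_force: [-0.1, -0.3, 2.0]
finger_gap: 56.2
finger_force: 34.8
t 3.95 p [ 539.3 -317.9   26.7] rot [1.7999e+02 1.0000e-02 1.1498e+02] q [-0.59  0.66  1.44 -0.    1.04 -1.03] F [-0.1 -0.3  2. ] M [-0.02  0.14  0.  ] gap 56.2 ff 34.8
```

```bash
python3 -m crank '[[30,0,0,-10,0,0,0],[30,0,0,-30,0,0,0],[30,0,0,-55,0,0,0],[30,0,0,-80,0,0,0],[30,0,0,-100,0,0,0],[30,0,0,-105,0,0,0],[30,0,0,-105,0,0,0]]' ; python3 -c "
from h import *
st();rel(580,157,132,90)"
```

```text
clock: 4.65
eef_pos: [539.3, -317.8, 131.8]
eef_rot: [3.141, 0.0, 2.007]
wrist_force: [-0.5, -0.8, -4.8]
finger_gap: 55.7
finger_force: 34.8
t 4.65 p [ 539.3 -317.8  131.8] rot [1.7999e+02 3.0000e-02 1.1498e+02] q [-0.59  0.53  1.37 -0.    1.24 -1.03] F [-0.5 -0.8 -4.8] M [-0.05 -0.03  0.06] gap 55.7 ff 34.8
shift [ 4.132e+02  2.374e+02 -3.000e-01] turn [0.    0.    0.436]
```

```bash
python3 -m crank '[[30,10,6,0,0,0,0.01],[30,29,18,0,0,0,0.04],[30,58,35,0,0,0,0.08],[30,94,57,0,0,0,0.13],[30,133,80,0,0,0,0.18],[30,172,104,0,0,0,0.23],[30,211,127,0,0,0,0.28],[30,250,151,0,0,0,0.33],[30,286,173,0,0,0,0.38],[30,309,187,0,0,0,0.42]]' >/dev/null; python3 -m crank '[[30,10,2,0,0,0,0.016],[30,12,2,0,0,0,0.016],[30,12,2,0,0,0,0.016]]'; python3 - <<'E'
from h import *
st(); im,d,c=snap('wrist','w2.png'); st()
P=cloud(d,c,'wrist')
m=(P[...,2]>22)&(P[...,2]<36)&(P[...,0]>500)&(P[...,0]<660)&(P[...,1]>110)&(P[...,1]<230); print(m.sum(),cv2.minAreaRect(P[m][:,:2].astype(np.float32)))
E
```

```text
clock: 5.95
eef_pos: [579.5, 53.5, 130.6]
eef_rot: [-3.14, 0.0, 1.572]
wrist_force: [0.2, -0.4, -3.4]
finger_gap: 55.8
finger_force: 34.8
t 5.95 p [579.5  53.5 130.6] rot [-179.91    0.     90.05] q [ 0.03  0.44  1.51 -0.    1.19  0.03] F [ 0.2 -0.4 -3.4] M [-0.1   0.07 -0.01] gap 55.8 ff 34.8
t 6.0 p [579.6  53.  130.9] rot [-1.7993e+02  1.0000e-02  9.0010e+01] q [ 0.03  0.44  1.51 -0.    1.19  0.03] F [-1.3 -0.5 -4. ] M [-0.1 -0.  -0. ] gap 55.5 ff 34.8
6200 ((580.795166015625, 156.29928588867188), (92.76918029785156, 92.71932220458984), 89.78817749023438)
```

View pics/w2.png

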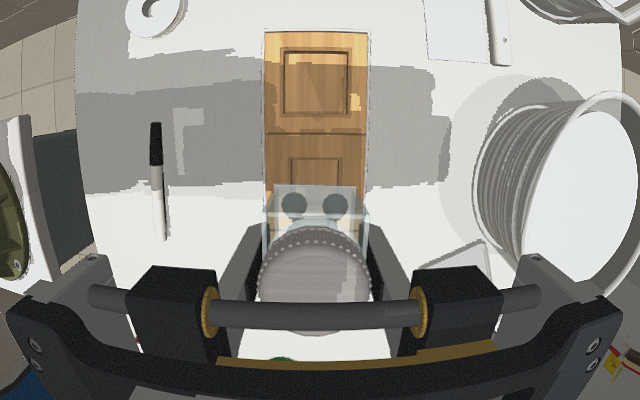

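The picture shows the held jar square in the fingers, with its shoulder's front edge at about rows 185–217, and the tall pocket clear at (284–350, 50–115). Next I'll get the pocket centre and the jar's offset along the tool's x.

```bash
python3 - <<'E'
from h import *
im,d,c=load('wrist'); P=cloud(d,c,'wrist')
m=(P[...,2]<22)&(P[...,2]>2)&(abs(P[...,0]-580.8)<40)&(abs(P[...,1]-156.3)<40); Q=P[m][:,:2]
print(m.sum(),np.median(P[m][:,2]),cv2.minAreaRect(Q.astype(np.float32)),np.percentile(Q,[1,99],axis=0))
# held jar: lid top and shoulder
L=P[180:340,250:380].reshape(-1,3); L=L[np.hypot(L[:,0]-579.6,L[:,1]-53)<60]
print(np.histogram(L[:,2],bins=np.arange(90,215,8)))
T=L[L[:,2]>193]; print('lid',T.mean(0),T.min(0),T.max(0))
S=L[(L[:,2]>158)&(L[:,2]<170)]; print('sh',len(S),S.min(0),S.max(0),np.median(S[:,2]),np.percentile(S[:,1],98))
cr=cv2.resize(im[30:230,230:400],(510,600),interpolation=cv2.INTER_CUBIC); cv2.imwrite('pics/w2c.png',cr[:,:,::-1])
E
```

```text
3954 10.570908574703633 ((577.278076171875, 158.50881958007812), (71.89434814453125, 66.24646759033203), 89.74176788330078) [[551.30659042 126.74155133]
 [610.0395838  185.18451928]]
(array([   0,   36,  466,  312,  374,  451,  594,  703,  805, 1993,  485,
        916, 1371, 5588,    0]), array([ 90,  98, 106, 114, 122, 130, 138, 146, 154, 162, 170, 178, 186,
       194, 202, 210]))
lid [579.96175859  68.72132767 215.19567735] [551.40826816  28.15740564 193.00100744] [608.63880352  83.09594644 248.33020598]
sh 2365 [545.22544515  51.97910036 158.00497554] [615.07358797  81.46391681 169.90112441] 164.08415105904376 80.82521601338146
```

View pics/w2c.png

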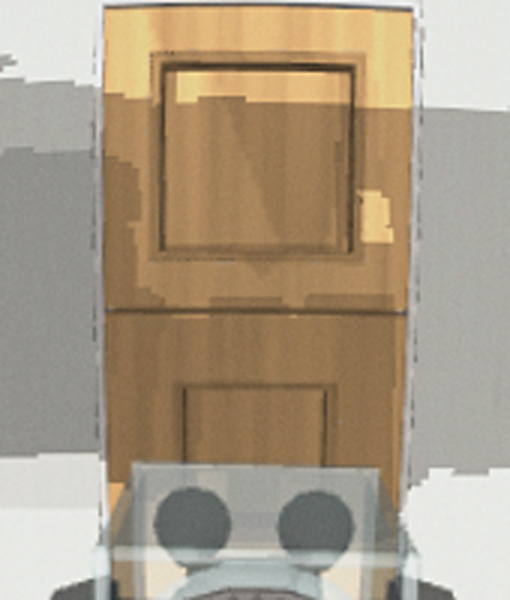

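```bash
python3 -c "
from h import *
rel(580.7,156.1,75,90)"; python3 -m crank '[[30,8,-0.5,0,0,0,0],[30,25,-1,0,0,0,0],[30,50,-1,0,0,0,0],[30,75,-1,5,0,0,0],[30,95,-1,15,0,0,0],[30,103,-1,30,0,0,0],[30,103,-1,45,0,0,0],[30,103,-1,55,0,0,0],[30,103,-1,55,0,0,0],[30,103,-1,55,0,0,0]]'; python3 - <<'E'
from h import *
im,d,c=snap('wrist'); st(); rel(580.7,156.1,56,90)
P=cloud(d,c,'wrist')
tz=manip.read_state()['eef_pos'][2]-26.7+60
S=P[(abs(P[...,0]-580.7)<24)&(abs(P[...,1]-175)<20)&(abs(P[...,2]-tz)<4)]; print('sh',len(S),np.percentile(S[:,1],[98,100]),np.median(S[:,2])-tz)
m=(abs(P[...,2]-29)<5)&(abs(P[...,0]-580)<60)&(P[...,1]>195)&(P[...,1]<215); Q=P[m]; print('block',Q.min(0),Q.max(0))
E
```

```text
shift [103.2   1.2  55.8] turn [-0.001  0.     0.   ]
clock: 7.0
eef_pos: [579.3, 155.5, 76.6]
eef_rot: [-3.142, 0.0, 1.57]
wrist_force: [0.2, -0.4, -3.8]
finger_gap: 55.8
finger_force: 34.8
t 7.05 p [579.5 155.7  77.1] rot [ 1.7996e+02 -1.0000e-02  8.9950e+01] q [ 0.2   0.54  1.5  -0.    1.1   0.2 ] F [ 0.1  0.6 -3.8] M [-0.03  0.06 -0.  ] gap 55.7 ff 34.8
shift [ 0.4  1.2 21.1] turn [ 0.001 -0.    -0.001]
sh 1297 [182.81746813 183.2910803 ] -0.17784210423552338
block [535.31618864 195.00045962  24.01242197] [627.0279343  202.43762547  32.53110893]
```

```bash
python3 -m crank '[[30,0.7,1.2,5,0,0,0],[30,0.7,1.2,12,0,0,0],[30,0.7,1.2,18,0,0,0],[30,0.7,1.2,22,0,0,0],[30,0.7,1.2,26,0,0,0],[30,0.7,1.2,26,0,0,0]]'; python3 -c "
from h import *
st()"
```

```text
clock: 7.65
eef_pos: [580.0, 156.9, 49.9]
eef_rot: [-3.141, 0.0, 1.571]
wrist_force: [-0.2, 0.4, -3.4]
finger_gap: 56.0
finger_force: 34.8
t 7.65 p [580.  156.9  49.9] rot [-1.7995e+02  1.0000e-02  9.0000e+01] q [ 0.2   0.58  1.51 -0.    1.06  0.2 ] F [-0.2  0.4 -3.4] M [-0.07  0.09  0.01] gap 56.0 ff 34.8
```

```bash
python3 -m crank '[[30,-0.3,0.4,4,0,0,0],[30,-0.3,0.4,8,0,0,0],[30,-0.3,0.4,11,0,0,0],[30,-0.3,0.4,13,0,0,0],[30,-0.3,0.4,13.5,0,0,0],[30,-0.3,0.4,13.5,0,0,0]]'; python3 -c "
from h import *
st()"
```

```text
clock: 8.25
eef_pos: [580.7, 156.6, 37.0]
eef_rot: [3.142, 0.0, 1.571]
wrist_force: [-0.9, -0.8, -4.0]
finger_gap: 56.2
finger_force: 34.8
t 8.25 p [580.7 156.6  37. ] rot [180.   0.  90.] q [ 0.2   0.59  1.52 -0.    1.03  0.2 ] F [-0.9 -0.8 -4. ] M [-0.07  0.07 -0.  ] gap 56.2 ff 34.8
```

```bash
python3 -m crank '[[30,0,0,0.6,0,0,0],[30,0,0,1.2,0,0,0],[30,0,0,1.2,0,0,0]]'; python3 -c "
from h import *
st()"
```

```text
clock: 8.55
eef_pos: [580.8, 156.7, 36.7]
eef_rot: [3.141, -0.0, 1.571]
wrist_force: [-3.5, -0.5, 4.5]
finger_gap: 56.0
finger_force: 34.8
t 8.55 p [580.8 156.7  36.7] rot [ 1.7997e+02 -1.0000e-02  9.0000e+01] q [ 0.2   0.59  1.52 -0.    1.03  0.2 ] F [-3.5 -0.5  4.5] M [-0.24  0.95  0.05] gap 56.0 ff 34.8
```

The jar is touching the floor at exactly the predicted height. I'll release it, rise, and check it.

```bash
python3 -m crank '[[70,0,0,0,0,0,0],[100,0,0,0,0,0,0],[100,0,0,0,0,0,0],[100,0,0,0,0,0,0],[100,0,0,-25,0,0,0],[100,0,0,-65,0,0,0],[100,0,0,-105,0,0,0],[100,0,0,-130,0,0,0],[100,0,0,-130,0,0,0]]'; python3 - <<'E'
from h import *
im,d,c=snap('wrist','w3.png'); st()
P=cloud(d,c,'wrist')
m=(P[...,2]>90)&(np.hypot(P[...,0]-580.7,P[...,1]-156.5)<60); T=P[m]
print('z hist',np.histogram(T[:,2],bins=[90,95,98,100,101,102,103,104,105,106,108,120]))
T=T[(T[:,2]>99)&(T[:,2]<107)]
(x,y),r=cv2.minEnclosingCircle(T[:,:2].astype(np.float32)); print('lid',T.mean(0),x,y,r,np.percentile(T,[1,99],axis=0))
A=np.c_[T[:,:2]-T[:,:2].mean(0),np.ones(len(T))]; print('tilt deg',np.degrees(np.linalg.lstsq(A,T[:,2],rcond=None)[0][:2]))
S=P[(abs(P[...,2]-70)<4)&(np.hypot(P[...,0]-580.7,P[...,1]-156.5)<45)]; print('shoulder z',np.median(S[:,2]),len(S))
E
```

```text
clock: 9.45
eef_pos: [582.1, 157.0, 169.9]
eef_rot: [3.135, -0.001, 1.571]
wrist_force: [-0.1, -0.6, -1.0]
finger_gap: 94.0
finger_force: 0.0
t 9.5 p [581.3 156.8 167.3] rot [ 1.7983e+02 -3.0000e-02  9.0000e+01] q [ 0.2   0.44  1.41 -0.    1.28  0.2 ] F [-0.4 -0.2 -1.4] M [-0.06  0.06  0.01] gap 94.2 ff 0.0
z hist (array([  68,   75,  131,   84,  301, 1187,  881,  113,    0,    0,    0]), array([ 90,  95,  98, 100, 101, 102, 103, 104, 105, 106, 108, 120]))
lid [580.93460155 157.14459045 102.67351951] 581.026611328125 155.66213989257812 26.29971694946289 [[557.67618543 133.4513332   99.37338256]
 [603.95892947 179.64909939 104.41866907]]
tilt deg [-0.03815119 -0.52884177]
shoulder z 70.08872744987409 559
```

View pics/w3.png

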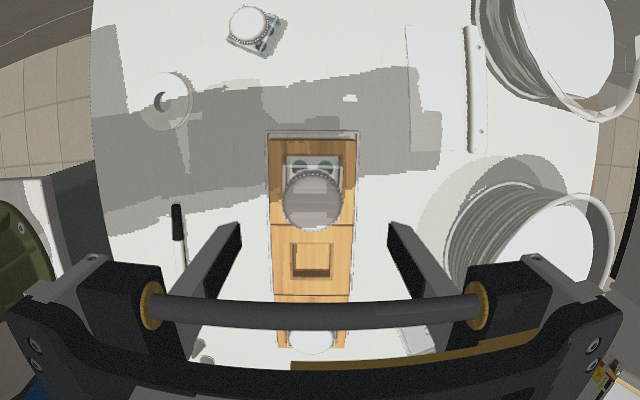

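The jar stands square in the left pocket with its lid at (313,200). The lid top is at 103 mm, the shoulder at 70 mm and the tilt is about 0, so it is home. Going down to the lid.

```bash
python3 -m crank '[[100,0,0,20,0,0,0],[100,0,0,40,0,0,0],[100,0,0,60,0,0,0],[100,0,0,75,0,0,0],[100,0,0,80,0,0,0],[100,0,0,80,0,0,0],[100,0,0,80,0,0,0]]' >/dev/null; python3 -c "
from h import *
st();rel(580.9,156.5,77.5,90)"
```

```text
t 10.2 p [581.  156.7  86.5] rot [ 1.7995e+02 -1.0000e-02  9.0000e+01] q [0.2  0.53 1.49 0.   1.12 0.2 ] F [0.  0.3 0.3] M [-0.04  0.02  0.01] gap 93.8 ff 0.0
shift [-0.2 -0.1  9. ] turn [ 0.001 -0.     0.   ]
```

```bash
python3 -m crank '[[100,-0.2,0,5,0,0,0],[100,-0.2,0,9,0,0,0],[75,-0.2,0,9,0,0,0],[55,-0.2,0,9,0,0,0],[40,-0.2,0,9,0,0,0],[30,-0.2,0,9,0,0,0],[30,-0.2,0,9,0,0,0]]' 15; python3 -m crank '[[30,0,0,0,0,0,0],[30,0,0,0,0,0,0],[30,0,0,0,0,0,0]]' 50;  python3 -c "
from h import *
st()"
```

```text
clock: 10.9
eef_pos: [580.8, 156.5, 77.0]
eef_rot: [3.141, -0.0, 1.571]
wrist_force: [0.4, -0.9, -0.5]
finger_gap: 57.3
finger_force: 0.0
clock: 11.2
eef_pos: [580.8, 156.5, 76.9]
eef_rot: [3.141, -0.0, 1.571]
wrist_force: [0.8, 0.0, 0.0]
finger_gap: 51.6
finger_force: 50.0
t 11.2 p [580.8 156.5  76.9] rot [179.99  -0.    90.  ] q [0.2  0.54 1.49 0.   1.11 0.2 ] F [0.8 0.  0. ] M [-0.   -0.09  0.01] gap 51.6 ff 50.0
```

```bash
python3 -m crank '[[30,0,0,0,0,0,-0.05],[30,0,0,-0.2,0,0,-0.12],[30,0,0,-0.5,0,0,-0.21],[30,0,0,-0.8,0,0,-0.3],[30,0,0,-1,0,0,-0.39],[30,0,0,-1.3,0,0,-0.48],[30,0,0,-1.4,0,0,-0.52],[30,0,0,-1.4,0,0,-0.52]]' 50;  python3 -c "
from h import *
st()"
```

```text
clock: 12.0
eef_pos: [580.8, 156.4, 78.3]
eef_rot: [3.141, 0.0, 2.091]
wrist_force: [0.3, 0.2, 0.3]
finger_gap: 51.6
finger_force: 50.0
t 12.0 p [580.8 156.4  78.3] rot [1.7999e+02 1.0000e-02 1.1982e+02] q [ 0.2   0.54  1.49 -0.    1.11 -0.32] F [0.3 0.2 0.3] M [-0.08 -0.1   0.02] gap 51.6 ff 50.0
```

```bash
python3 -m crank '[[30,0,0,-0.2,0,0,-0.08],[30,0,0,-0.4,0,0,-0.17],[30,0,0,-0.7,0,0,-0.26],[30,0,0,-0.9,0,0,-0.35],[30,0,0,-1.1,0,0,-0.44],[30,0,0,-1.2,0,0,-0.53],[30,0,0,-1.2,0,0,-0.62],[30,0,0,-1.2,0,0,-0.7],[30,0,0,-1.2,0,0,-0.73],[30,0,0,-1.2,0,0,-0.73]]' 50;  python3 -c "
from h import *
st()"
```

```text
clock: 13.0
eef_pos: [580.3, 156.5, 79.4]
eef_rot: [-3.141, -0.001, 2.82]
wrist_force: [-3.1, -0.5, 1.7]
finger_gap: 51.9
finger_force: 50.0
t 13.0 p [580.3 156.5  79.4] rot [-1.7998e+02 -5.0000e-02  1.6157e+02] q [ 0.2   0.54  1.49  0.    1.11 -1.05] F [-3.1 -0.5  1.7] M [-0.02  0.44 -0.05] gap 51.9 ff 50.0
```

```bash
python3 -m crank '[[30,0,0,-1,0,0,0],[30,0,0,-2,0,0,0],[30,0,0,-3,0,0,0],[30,0,0,-3,0,0,0]]' 50;  python3 -c "
from h import *
st()"
```

```text
clock: 13.4
eef_pos: [580.7, 156.4, 82.6]
eef_rot: [3.142, 0.0, 2.82]
wrist_force: [-1.8, -0.0, -0.5]
finger_gap: 51.7
finger_force: 50.0
t 13.4 p [580.7 156.4  82.6] rot [1.800e+02 1.000e-02 1.616e+02] q [ 0.2   0.53  1.49 -0.    1.12 -1.05] F [-1.8 -0.  -0.5] M [-0.1   0.24 -0.  ] gap 51.7 ff 50.0
```

The force along z is only −0.5 N, where lifting the jar would read about −4, so the lid is free. I'll lift it straight up.

```bash
python3 -m crank '[[30,0,0,-4,0,0,0],[30,0,0,-9,0,0,0],[30,0,0,-14,0,0,0],[30,0,0,-19,0,0,0],[30,0,0,-24,0,0,0],[30,0,0,-29,0,0,0],[30,0,0,-32,0,0,0],[30,0,0,-32.5,0,0,0],[30,0,0,-32.5,0,0,0],[30,0,0,-32.5,0,0,0]]' 50;  python3 - <<'E'
from h import *
st()
im,d,c=snap('scene','s4.png'); P=cloud(d,c,'scene')
m=(np.hypot(P[...,0]-580,P[...,1]-157)<60); v,u=np.nonzero(m&(P[...,2]>20)); print(u.min(),u.max(),v.min(),v.max())
uc,vc=int(np.median(u)),int(np.median(v))
cr=cv2.resize(im[vc-50:vc+40,uc-60:uc+60],(800,600),interpolation=cv2.INTER_CUBIC); cv2.imwrite('pics/s4c.png',cr[:,:,::-1]); print(uc,vc)
im,d,c=snap('wrist','w4.png'); P=cloud(d,c,'wrist')
S=P[(abs(P[...,2]-70)<5)&(np.hypot(P[...,0]-580.7,P[...,1]-156.5)<42)]; print('shoulder z',np.median(S[:,2]),len(S))
st()
E
```

```text
clock: 14.4
eef_pos: [580.6, 156.4, 114.7]
eef_rot: [-3.141, -0.0, 2.821]
wrist_force: [0.7, 0.1, -1.2]
finger_gap: 51.5
finger_force: 50.0
t 14.4 p [580.6 156.4 114.7] rot [-1.7999e+02 -2.0000e-02  1.6162e+02] q [ 0.2   0.5   1.47  0.    1.18 -1.05] F [ 0.7  0.1 -1.2] M [-0.03  0.01 -0.05] gap 51.5 ff 50.0
277 324 12 182
298 101
shoulder z 70.63828087522305 1454
t 14.5 p [580.6 156.4 114.7] rot [-1.7999e+02 -2.0000e-02  1.6162e+02] q [ 0.2   0.5   1.47  0.    1.18 -1.05] F [ 1.1  1.2 -0.4] M [0.05 0.01 0.06] gap 51.5 ff 50.0
```

View pics/s4c.png

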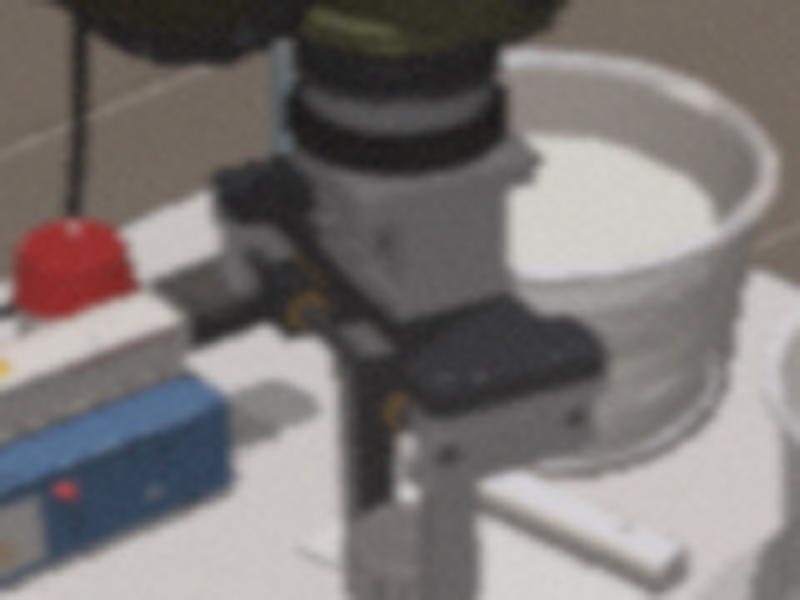

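That crop is too high; it shows only the gripper with the lid between the fingers at its bottom edge. I'll take the last view lower, next to the wrist image.

```bash
python3 - <<'E'
from h import *
a=load('scene')[0][125:215,250:350]; b=load('wrist')[0][90:330,200:420]
big=np.hstack([cv2.resize(a,(440,400),interpolation=cv2.INTER_CUBIC),cv2.resize(b,(360,400))]); cv2.imwrite('pics/f.png',big[:,:,::-1])
E
```

```text
(no output)
```

View pics/f.png

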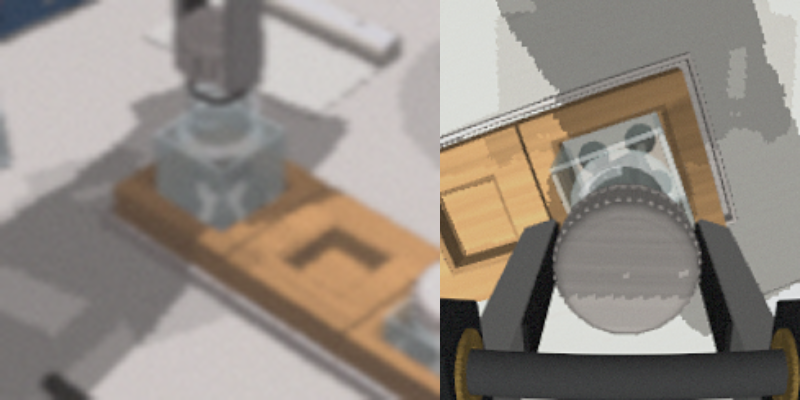

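The left half shows the jar home in its block with its neck bare and the lid held above it; the right half shows the lid level between the pads. One number check on the lid, then I'll hand in.

```bash
python3 - <<'E'
from h import *
im,d,c=load('wrist'); P=cloud(d,c,'wrist')
T=P[(abs(P[...,2]-141)<8)&(np.hypot(P[...,0]-580.6,P[...,1]-156.4)<22)]
A=np.c_[T[:,:2]-[580.6,156.4],np.ones(len(T))]; z=np.median(T[:,2]); f=np.linalg.lstsq(A,T[:,2],rcond=None)[0]; print(z,np.degrees(f[:2]))
if abs(z-141)<2.5: print(manip.sign_off())
E
```

```text
140.61590137646039 [-0.32541749  0.1210885 ]
the job is handed in; nothing more can be done
None
```

The tall jar is fully home in its own slot, and its lid is unscrewed and held level above the mouth, lower edge about 20 mm above the glass rim; handed in at 14.5 s of the 48 s, verdict not shown.

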